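# Turn a glass over onto the rinser and start it

### The arm

A 6-joint arm with a two-finger parallel gripper is mounted at the origin on a cart in front of the work surface, level with it; the furniture and walls round the work are solid. World frame = base frame: x ahead of the robot, y to its left, z up, the work surface at z = 0. Lengths are in m, angles in rad, forces in N, time in s.
With the tool pointing down it reaches from about 0.35 to 0.925 m from the base axis. Payload 6.4 kg.
Tool frame: the origin (TCP) lies at the very end of the fingers, on their centre line; the grasp point (between the pads) lies 19 mm behind it; z points along the fingers, y is the line along which they close (so a half turn about z gives the same grasp; the last joint's range is limited). The gripper opens to 85 mm and grips with 20 to 120 N. Pads are 22 mm wide; open, the fingers measure 114 mm over their backs; the gripper's body (76 mm by 85 mm) begins 54 mm behind the grasp point. The pads swing forward as they close: fully open they stand 13 mm farther back than shut.
Start: joints at [1.151, 0.245, 1.558, -0, 1.339, -0.174], TCP at [0.158, 0.63, 0.231] pointing down, gripper open.
Joint ranges: [-3.13, 3.13], [-1.02, 2.26], [0.13, 2.54], [-0.95, 4.09], [0.21, 2.88], [-2.74, 2.74]. Speed limits (rad/s): [2.57, 2.57, 3.14, 3.14, 3.14, 3.14].

### API

Orientations are given as a unit quaternion [w, x, y, z].
In Python, from plant import ctrl, kin, optics, ticket gives the robot as it stands. Calls block until the motion is done:
- ctrl.movep(position, orientation): joint-space move of the TCP to a pose.
- ctrl.move_l(position, vel=0.15, rot=None, guard=None): straight line of the TCP; rot=None keeps the orientation; vel is the mean speed in m/s. With guard (N) it stops when the force on the tool has changed by that much, and returns True; else False.
- ctrl.move_j(angles): joint-space move.
- ctrl.gripper_to(opening): finger opening in m; the grip force is fixed at half the most; returns when the fingers have stopped.
- ctrl.pause(seconds).
- kin.inverse_kinematics(position, orientation): joint angles nearest the present ones, or None.
- optics.get_image(name): name is "scene" or "side" or "wrist"; returns (picture, depth): 400x640x3 uint8, red, green, blue; 400x640 float32, m along the optical axis (not along the pixel's ray), 0 where there is no reading.
- optics.calibration(name): a dict with "K" (3x3 intrinsics, pixels), "xyz" and "orientation" of the camera in the world; the wrist camera has in their place "T_tool_cam" (4x4, takes a point from camera to tool coordinates, whose origin is the TCP and whose axes are the flange's). Camera axes: x right, y down, z forward; pixel columns grow to the right and rows downward; lengths in m; the calibration is good to about 2 mm. The wrist camera is an equidistant fisheye: a pixel r from the principal point sees the ray r / f radians off the axis. A picture is of the moment at which its call begins: read the wrist's pose just before it. calibration takes no time and is no camera call.
A pose or a line that the arm cannot do raises ctrl.PlanningError and nothing moves.
- ticket.sign_off(): hands the job in; it is judged then, once.
Readings, each from a call of its own:
- ctrl.read_clock(): time.
- ctrl.read_joint_positions(): joint angles.
- ctrl.read_joint_velocities(): joint speeds.
- ctrl.read_joint_efforts(): joint torques, N m.
- ctrl.read_position(): TCP position.
- ctrl.read_tcp_rot(): TCP orientation.
- ctrl.read_force(): force on the tool from outside, world axes, zero at the start.
- ctrl.read_torque(): the same for the moment, N m.
- ctrl.read_grip_width(): finger opening in m.
- ctrl.read_gripper_force(): force on a finger pad.
Only numpy, scipy, OpenCV 4.12 (cv2) and the standard library are available. Lean on these libraries where they do the work, as an engineer would, in place of code of your own. Each camera call takes 0.05 s, during which the arm holds its last target. There are 200 camera calls.

### The job

Rinse the used glass, the one empty tea glass that stands mouth up: turn it over and stand it mouth down in the middle of the rinser's round drip plate, never dropping it. Only then slide the guard on the rinser's console fully back off the start button, press the button all the way down, let it spring up, and leave the guard open. Leave everything else on the cabinet where it stands.

Things in the scene. Friction and masses are not known exactly. Their poses are not given: they have to be found in the camera images.
- glass: The used glass: empty faceted clear tea glass, at first mouth up. 95 mm high, diameter 54 mm at the foot, 67 at the mouth, 60 midway, wall 4, about 0.2 kg. Origin: centre of the underside of its foot, z toward the mouth. It balances a little below mid-height. It may be laid on its side; on its facets it lies still, its axis 29 mm up at mid-height and rising about 4 degrees toward the mouth.
- rinser: Fixed glass rinser, 140 (x) x 192 (y) mm. Origin: centre of its underside on the cabinet top; z up, x toward its back. Steel base, top at z 20; drip plate left of the middle (+y); right of it a white console 140 x 62, centre line at y -63, top at z 55, with the button at its front and the guard over it. A stub of 14 diameter sticks out 17 at the back. (mm)
- cabinet_top (a point): Centre of the work surface, a flat top 634 x 450 mm at z 0; never moves. Its long side runs ahead and to the right, 45 degrees clockwise from world x (direction s). The wall stands 350 mm from this point along s; across s, 240 mm to the left begins a table 30 mm higher, and about 400 mm to the right stands a tall fridge.
- plate_centre (a point): Centre of the top of the round flat grey drip plate, 110 mm in diameter, 26 mm above the cabinet top, at y +38 mm in the rinser's frame. Axes as the rinser.
- guard (a joint): Sliding guard over the start button: 0 = shut (covers the button), 0.056 m = fully open; slides toward the rinser's +x with about 1.5 N friction and stays where it is left. It is a hood 46 (along x) x 57 mm whose top is 81 mm above the cabinet top.
- guard_fin (a point): Centre of the top edge of the guard's upright grip fin, 108 mm above the cabinet top; the fin is 12 mm thick along the rinser's x, 36 mm wide along its y and stands 27 mm above the hood. Moves with the guard; axes as the rinser.
- start_button (a joint): Start button in front of the opened guard: 0 = up, 0.006 m = fully down; it springs back. Fully down takes 5 N.
- start_button_top (a point): Centre of the top of the start button, a round steel button 30 mm in diameter, 73 mm above the cabinet top when up, at x -42, y -63 mm in the rinser's frame. With the guard open the hood's front edge is 33 mm behind this point.
- spoon_glass: Bystander: tea glass with a teaspoon standing in it, mouth up, diameter 67, 129 high with the spoon (mm); origin under its centre.
- salt_shaker: Bystander: narrow salt shaker with a domed top, diameter 44, 90 high (mm); origin under its centre.
- timer: Bystander: round kitchen timer with ribbed dial, diameter 66, 57 high (mm); origin under its centre.
- milk_jar: Bystander: jar of milk with lid, diameter 69, 153 high (mm); origin under its centre.
- rinsed_glass: Bystander: another empty glass like the one to rinse, but already standing mouth down, so its origin (centre of its foot) is 95 above the cabinet top.

How it is judged:
By the outcome, as a careful person would: the job done as asked, in the order asked, and still so for the second after the job is handed in, with the robot touching nothing.
It also fails if it takes over 72 s, if anything falls off the work surface, if the arm or the gripper's body presses on something with over 40 N, if the wrist force passes 120 N, or if a joint passes its speed limit or range.

## Working session

There is one attempt and no reset: what is moved stays moved. The work goes in short steps, each a Python script; the robot and the scene stay as the last script left them, time stands still between calls to the robot, and variables do not carry over. Pictures are saved under pics/ and viewed, at most 10 in all, crops included, and the job is handed in when it is done.

```bash
ls; mkdir -p pics; cat > h.py <<'E'
import numpy as np, cv2
from scipy.spatial.transform import Rotation as R
from plant import ctrl, kin, optics, ticket
def Rq(q): return R.from_quat([q[1],q[2],q[3],q[0]])
def qR(r):
    a=r.as_quat(); return [a[3],a[0],a[1],a[2]]
def cam(n):
    c=optics.calibration(n)
    if n=='wrist':
        T=np.array(c['T_tool_cam']); r=Rq(ctrl.read_tcp_rot()).as_matrix(); p=np.array(ctrl.read_position())
        return np.array(c['K']), r@T[:3,:3], p+r@T[:3,3]
    return np.array(c['K']),Rq(c['orientation']).as_matrix(),np.array(c['xyz'])
def ray(C,uv,fish=False):
    K,Rm,o=C; x=(uv[0]-K[0,2])/K[0,0]; y=(uv[1]-K[1,2])/K[1,1]
    if fish:
        t=np.hypot(x,y); s=np.sin(t)/max(t,1e-9); d=np.array([x*s,y*s,np.cos(t)])
    else: d=np.array([x,y,1.])
    return o,Rm@d
def onz(C,uv,z,fish=False):
    o,d=ray(C,uv,fish); return o+d*(z-o[2])/d[2]
def tri(r1,r2):
    A=[];b=[]
    for o,d in(r1,r2):
        d=d/np.linalg.norm(d); P=np.eye(3)-np.outer(d,d); A.append(P); b.append(P@o)
    x=np.linalg.lstsq(np.vstack(A),np.hstack(b),rcond=None)[0]
    return x,[np.linalg.norm(P@x-q) for P,q in zip(A,b)]
def snap(n,name):
    C=cam(n); im,d=optics.get_image(n); cv2.imwrite(f'pics/{name}.png',im[:,:,::-1]); np.savez(f'pics/{name}.npz',K=C[0],R=C[1],o=C[2],d=d); return C,im,d
def load(name):
    f=np.load(f'pics/{name}.npz'); return (f['K'],f['R'],f['o']),f['d']
def proj(C,p):
    q=C[1].T@(np.asarray(p)-C[2]); return (C[0]@(q/q[2]))[:2]
E
python3 - <<'E'
from h import *
for n in('scene','side','wrist'):
    C,im,d=snap(n,n+'0'); print(n,C[0].round(1).tolist(),C[2].round(3),C[1][:,2].round(2))
print(ctrl.read_tcp_rot(),optics.calibration('wrist')['T_tool_cam'])
E
```

```text
pics
scene [[422.3, 0.0, 319.3], [0.0, 422.3, 202.9], [0.0, 0.0, 1.0]] [0.197 0.436 0.742] [ 0.37 -0.61 -0.7 ]
side [[372.6, 0.0, 316.8], [0.0, 372.6, 196.0], [0.0, 0.0, 1.0]] [0.41  0.661 0.394] [ 0.15 -0.93 -0.34]
wrist [[309.7, 0.0, 319.9], [0.0, 309.7, 201.0], [0.0, 0.0, 1.0]] [0.096 0.647 0.373] [ 0.25 -0.06 -0.97]
[-2.12552949e-04  1.22567921e-01  9.92459847e-01 -7.15223406e-04] [[ 1.92767507e-04 -9.65805957e-01 -2.59265917e-01  6.46065643e-02]
 [ 9.99999270e-01 -1.23120283e-04  1.20215442e-03  6.30582503e-04]
 [-1.19296879e-03 -2.59265959e-01  9.65805228e-01 -1.42984184e-01]
 [ 0.00000000e+00  0.00000000e+00  0.00000000e+00  1.00000000e+00]]
```

View pics/scene0.png

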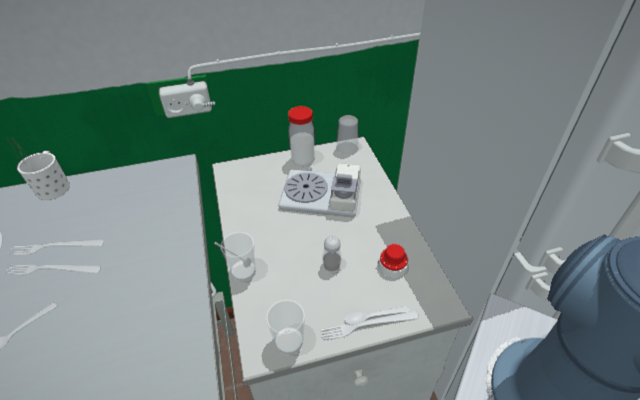

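View pics/side0.png

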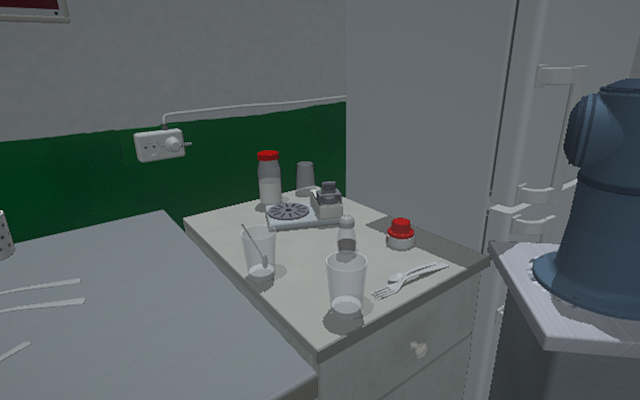

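The scene view shows the used glass with its mouth at about (286,318) and foot at (289,341). The spoon glass is at (238,257), the shaker at (332,253), the timer at (394,262), the drip plate at (306,186) and the console at (345,188). In the side view the used glass has its mouth at (346,262) and foot at (347,305).

```bash
python3 - <<'E'
from h import *
A,dA=load('scene0');B,dB=load('side0')
print('glass foot',onz(A,(289,341),0),onz(B,(347,305),0)); print('mouth tri',tri(ray(A,(286,318)),ray(B,(346,262))))
print('plate',tri(ray(A,(306,186)),ray(B,(289,211))),onz(A,(306,186),.026))
for n,u in dict(spoon=(242,270),salt=(331,265),timer=(394,270),jar=(302,160),rg=(345,150)).items(): print(n,onz(A,u,0).round(3))
a=cv2.imread('pics/scene0.png');b=cv2.imread('pics/side0.png')
def crop(i,x,y,w,h): return cv2.resize(i[y:y+h,x:x+w],(400,300),interpolation=cv2.INTER_CUBIC)
o=np.vstack([np.hstack([crop(a,270,150,100,75),crop(b,255,170,100,75)]),np.hstack([crop(a,238,290,100,75),crop(b,298,247,100,75)])])
cv2.imwrite('pics/c1.png',o)
E
```

```text
glass foot [0.45039208 0.13598606 0.        ] [0.45170862 0.12476094 0.        ]
mouth tri (array([0.45017178, 0.13794173, 0.08977442]), [np.float64(0.0027089265292465255), np.float64(0.0027089265292472658)])
plate (array([ 0.63470739, -0.23370172,  0.02040437]), [np.float64(2.1932800811198806e-05), np.float64(2.1932800811796212e-05)]) [ 0.63128595 -0.228496    0.026     ]
spoon [0.629 0.047 0.   ]
salt [ 0.466 -0.059  0.   ]
timer [ 0.341 -0.112  0.   ]
jar [ 0.713 -0.34   0.   ]
rg [ 0.628 -0.439  0.   ]
```

View pics/c1.png

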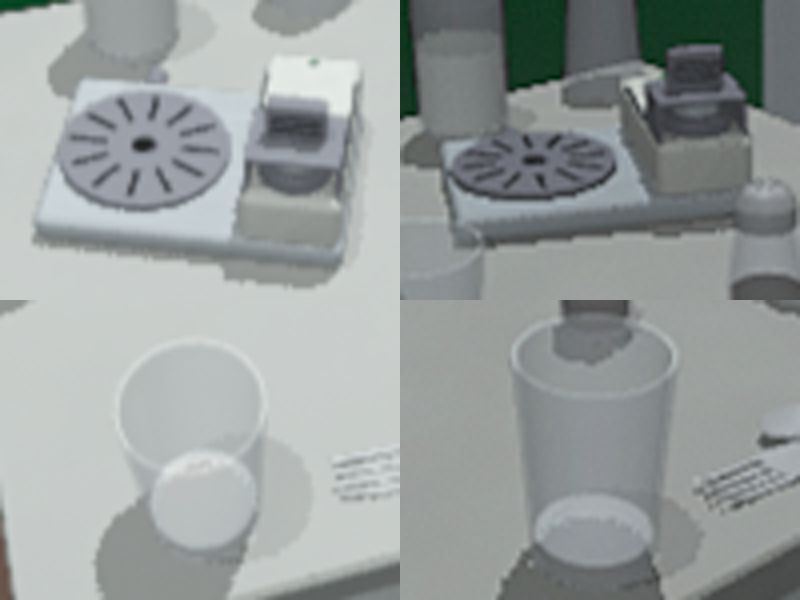

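The crop gives refined pixels. In scene the glass mouth is (285.75,317.25), its foot (288.75,340) and the plate hole (306.2,186.2). In side they are (347,261.2), (346.5,305) and (288.75,209.75). The guard is over the button, with its fin at the front-middle of the console.

```bash
cat > fk.py <<'E'
from h import *
from scipy.optimize import least_squares
def fkall(p,q):
    a1,h,L2,x3,L3,d6=p; Ry=lambda t:R.from_euler('y',t).as_matrix(); Rz=lambda t:R.from_euler('z',t).as_matrix()
    r=Rz(q[0]); o=r@[a1,0,h]; r=r@Ry(q[1]); e=o+r@[0,0,L2]; r=r@Ry(q[2]); w=e+r@[x3,0,L3]; r=r@Rz(q[3])@Ry(q[4]); t=w+r@[0,0,d6]; r=r@Rz(q[5])
    return e,w,t,r
E
python3 - <<'E'
from fk import *
A,dA=load('scene0');B,dB=load('side0')
print('foot',tri(ray(A,(288.75,340)),ray(B,(346.5,305))),onz(A,(288.75,340),0)); print('mouth',tri(ray(A,(285.75,317.25)),ray(B,(347,261.2))),onz(A,(285.75,317.25),.095))
print('plate',tri(ray(A,(306.2,186.2)),ray(B,(288.75,209.75))),onz(A,(306.2,186.2),.026))
e=[onz(A,u,0)[:2] for u in((245,383),(468,320),(214,166),(364,140))]; print('edge',np.round(e,3).tolist())
s=np.array([1,-1])/2**.5; print('along s', [round(float(x@s),3) for x in e],'left',[round(float(x@[.7071,.7071]),3) for x in e])
S=[]
for p in [(.5,.1,.3),(.4,-.3,.2),(.6,0,.2),(.5,.3,.4)]:
  for eu in [(0,180,0),(20,160,0),(0,150,30),(0,120,0)]:
    rr=R.from_euler('zyx',[np.degrees(np.arctan2(p[1],p[0])),eu[1],eu[2]],degrees=True)*R.from_euler('z',eu[0],degrees=True)
    q=kin.inverse_kinematics(list(p),qR(rr))
    if q is not None: S.append((p,rr.as_matrix(),q))
f=lambda P:np.concatenate([fkall(P,q)[2]-p for p,_,q in S])
r=least_squares(f,[0,.3,.4,0,.4,.2]); print(len(S),r.x.round(4),abs(r.fun).max())
P=r.x; np.save('P.npy',P); p,m,q=S[1]; print(np.round(fkall(P,q)[3].T@m,2))
E
```

```text
foot (array([0.45037622, 0.13744447, 0.00848649]), [np.float64(0.0013564462376763366), np.float64(0.001356446237676409)]) [0.45190063 0.13451108 0.        ]
mouth (array([0.44942155, 0.13832654, 0.09205666]), [np.float64(0.0017197591286370166), np.float64(0.0017197591286368576)]) [0.44647549 0.14030518 0.095     ]
plate (array([ 0.63299275, -0.22999243,  0.02473394]), [np.float64(0.0015167981110625003), np.float64(0.0015167981110630043)]) [ 0.63045256 -0.22809258  0.026     ]
edge [[0.475, 0.24], [0.17, -0.071], [0.914, -0.201], [0.601, -0.508]]
along s [0.166, 0.17, 0.789, 0.784] left [0.506, 0.07, 0.504, 0.066]
12 [-0.0442  0.2556  0.5162  0.0592  0.6049  0.3462] 0.11957327714029015
[[-0. -1. -0.]
 [ 1. -0. -0.]
 [ 0. -0.  1.]]
```

```bash
python3 - <<'E'
from fk import *
import itertools
S=[]
for p in [(.5,.1,.3),(.4,-.3,.2),(.6,0,.2),(.5,.3,.4)]:
  for eu in [(0,180,0),(20,160,0),(0,150,30),(0,120,0),(0,170,-20)]:
    rr=R.from_euler('zyx',[np.degrees(np.arctan2(p[1],p[0])),eu[1],eu[2]],degrees=True)*R.from_euler('z',eu[0],degrees=True)
    q=kin.inverse_kinematics(list(p),qR(rr))
    if q is not None: S.append((p,rr.as_matrix(),np.array(q)))
for sg in itertools.product([1,-1],[1,-1]):
    g=np.array([1,1,1,sg[0],1,sg[1]])
    def f(P): return np.concatenate([np.r_[t-p,(r@R.from_euler('z',P[6]).as_matrix()-m).ravel()*.3] for p,m,q in S for _,_,t,r in [fkall(P[:6],q*g)]])
    r=least_squares(f,[0,.3,.4,0,.4,.2,1.57]); print(sg,len(S),r.x.round(4),abs(r.fun).max())
for p,m,q in S[:5]: print(p,m[:,2].round(2),m[:,0].round(2),q.round(3))
E
```

```text
(1, 1) 15 [-0.0147  0.2718  0.454   0.0674  0.581   0.2879  1.5708] 0.12394351579959764
(1, -1) 15 [-0.0147  0.2718  0.454   0.0674  0.581   0.2879 -0.8079] 0.48129874257625954
(-1, 1) 15 [ 0.1846  0.2942 -0.0098  0.0513  0.4157 -0.1684  1.6299] 0.4965415609557126
(-1, -1) 15 [ 0.1846  0.2942 -0.0098  0.0513  0.4157 -0.1684 -0.7182] 0.4965415609557126
(0.5, 0.1, 0.3) [ 0.  0. -1.] [-0.98  0.2  -0.  ] [-0.025 -0.142  1.834  0.     1.449 -1.399]
(0.5, 0.1, 0.3) [ 0.34  0.   -0.94] [-0.8   0.52 -0.29] [-0.031 -0.362  2.041  0.012  1.114 -1.058]
(0.5, 0.1, 0.3) [ 0.5   0.43 -0.75] [-0.85  0.41 -0.33] [-0.334 -0.485  2.213  0.693  1.111 -1.785]
(0.5, 0.1, 0.3) [ 0.87  0.   -0.5 ] [-0.49  0.2  -0.85] [-0.045 -0.709  2.456  0.115  0.35  -1.504]
(0.5, 0.1, 0.3) [ 0.17 -0.34 -0.93] [-0.97  0.13 -0.23] [ 0.156 -0.175  1.898 -0.382  1.31  -1.169]
```

```bash
cat > fk.py <<'E'
from h import *
from scipy.optimize import least_squares
RY=lambda t:R.from_euler('y',t).as_matrix(); RZ=lambda t:R.from_euler('z',t).as_matrix()
def fkall(p,q):
    a1,h,L2,x3,L3,d6,ph,y1,y5,x6=p
    r=RZ(q[0]); o=r@[a1,y1,h]; r=r@RY(q[1]); e=o+r@[0,0,L2]; r=r@RY(q[2]); w=e+r@[x3,0,L3]; r=r@RZ(q[3])@RY(q[4]); t=w+r@[x6,y5,d6]; r=r@RZ(q[5]+ph)
    return e,w,t,r
E
python3 - <<'E'
from fk import *
S=[]
for p in [(.5,.1,.3),(.4,-.3,.2),(.6,0,.2),(.5,.3,.4)]:
  for eu in [(0,180,0),(20,160,0),(0,150,30),(0,120,0),(0,170,-20)]:
    rr=R.from_euler('zyx',[np.degrees(np.arctan2(p[1],p[0])),eu[1],eu[2]],degrees=True)*R.from_euler('z',eu[0],degrees=True)
    q=kin.inverse_kinematics(list(p),qR(rr))
    if q is not None: S.append((p,rr.as_matrix(),np.array(q)))
def f(P): return np.concatenate([np.r_[t-p,(r-m).ravel()*.3] for p,m,q in S for _,_,t,r in [fkall(P,q)]])
r=least_squares(f,[0,.3,.4,0,.4,.2,1.57,.1,0,0]); print(r.x.round(4),abs(r.fun).max()); P=r.x; np.save('P.npy',P)
s=np.array([1,-1,0])/2**.5
def orient(yaw,pitch,xup):  # tool z: horizontal yaw(deg), pitched down; xup=+1 tool x up
    y,t=np.radians([yaw,pitch]); z=np.array([np.cos(y)*np.cos(t),np.sin(y)*np.cos(t),-np.sin(t)])
    u=np.array([0,0,1.])-z*(-np.sin(t)); u/=np.linalg.norm(u); x=xup*u; return R.from_matrix(np.c_[x,np.cross(z,x),z])
def chk(name,G,yaw,pitch,xup):
    o=orient(yaw,pitch,xup); p=G+.019*o.as_matrix()[:,2]; q=kin.inverse_kinematics(list(p),qR(o))
    if q is None: print(name,yaw,pitch,xup,None);return
    e,w,t,_=fkall(P,q); print(name,yaw,pitch,xup,np.round(q,2),'elb',e.round(2),'wr',w.round(2))
G=np.array([.450,.138,.05]); H=np.array([.633,-.2295,.026+.045])
for yaw in(-80,-60,-45,-30,-10):
    for pi in (-8,0): chk('pick',G,yaw,pi,-1)
for yaw in(-110,-90,-67,-45,-20):
    for pi in (0,8): chk('place',H,yaw,pi,1)
E
```

```text
[-0.      0.2735  0.4198  0.0662  0.5688  0.2542  1.5708  0.1126 -0.
  0.    ] 8.65047727893753e-10
pick -80 -8 -1 None
pick -80 0 -1 None
pick -60 -8 -1 None
pick -60 0 -1 None
pick -45 -8 -1 None
pick -45 0 -1 None
pick -30 -8 -1 None
pick -30 0 -1 None
pick -10 -8 -1 [0.27 0.72 2.34 3.58 1.63 1.53] elb [0.24 0.18 0.59] wr [0.22 0.18 0.02]
pick -10 0 -1 [0.28 0.59 2.39 3.6  1.43 1.5 ] elb [0.19 0.17 0.62] wr [0.22 0.18 0.05]
place -110 0 1 None
place -110 8 1 None
place -90 0 1 None
place -90 8 1 None
place -67 0 1 None
place -67 8 1 None
place -45 0 1 [-0.38  0.65  2.01  3.6   1.14 -1.77] elb [0.28 0.01 0.61] wr [ 0.47 -0.06  0.07]
place -45 8 1 [-0.38  0.57  2.04  3.65  0.95 -1.82] elb [0.25 0.02 0.63] wr [ 0.47 -0.06  0.1 ]
place -20 0 1 [-0.61  0.62  2.09  2.86  1.15 -1.45] elb [ 0.26 -0.05  0.61] wr [ 0.41 -0.15  0.07]
place -20 8 1 [-0.61  0.53  2.11  2.83  0.95 -1.42] elb [ 0.24 -0.03  0.64] wr [ 0.41 -0.15  0.1 ]
```

```bash
cat >> fk.py <<'E'
P=np.load('P.npy')
def orient(yaw,pitch,xup):  # tool z at yaw, pitched down by pitch (may pass 90); xup=+1: tool x on the upper side
    y,t=np.radians([yaw,pitch]); f=np.array([np.cos(y),np.sin(y),0]); u=np.array([0,0,1.])
    z=f*np.cos(t)-u*np.sin(t); x=xup*(f*np.sin(t)+u*np.cos(t)); return R.from_matrix(np.c_[x,np.cross(z,x),z])
def tcp(G,o,back=0): return np.asarray(G)+(.019-back)*o.as_matrix()[:,2]
LO=np.array([-3.13,-1.02,.13,-.95,.21,-2.74]);HI=np.array([3.13,2.26,2.54,4.09,2.88,2.74])
def ik(p,o,q0):
    m=o.as_matrix(); best=None
    for s in [q0]+[np.r_[np.arctan2(p[1],p[0])-.2,a,b,c,d,e] for a,b in((0,1.8),(.8,1.5)) for c in(0,3.1) for d in(.6,1.5) for e in(-1.5,1.5)]:
        f=lambda q:np.r_[fkall(P,q)[2]-p,(fkall(P,q)[3]-m).ravel()*.3]
        r=least_squares(f,np.clip(s,LO+.01,HI-.01),bounds=(LO+.005,HI-.005))
        if abs(r.fun).max()<1e-5 and (best is None or abs(r.x-q0).max()<abs(best-q0).max()): best=r.x
    return best
E
python3 - <<'E'
from fk import *
print(ctrl.read_clock())
A,_=load('scene0');B,_=load('side0')
print('cart',onz(B,(545,345),0).round(3),onz(B,(493,245),0).round(3),'cutlery',[onz(A,u,0).round(2).tolist() for u in((322,335),(415,317),(350,318))])
G=np.array([.45,.1375,.045]); L=np.array([.45,.127,.03]); H=np.array([.633,-.2295,.026+.05])
q=np.array(ctrl.read_joint_positions())
seq=[('pre',G+[0,0,.05],3,35,-1,.12),('pick',G,3,35,-1,0),('lift',G+[0,0,.08],3,35,-1,0),('mid',L+[0,0,.1],3,80,-1,0),('layhi',L+[0,0,.05],3,121,-1,0),('lay',L,3,121,-1,0),('ret',L,3,121,-1,.13),('re_pre',L+[0,0,0],3,45,-1,.12),('re',L,3,45,-1,0),('relift',L+[0,0,.15],3,45,-1,0),('flip',np.array([.55,-.12,.25]),-15,43,1,0),('pl_hi',H+[0,0,.1],-30,41,1,0),('pl',H,-30,41,1,0),('pl_back',H,-30,41,1,.13)]
for n,g,y,p,x,b in seq:
    o=orient(y,p,x); t=tcp(g,o,b); k=ik(t,o,q)
    if k is None: print(n,None); continue
    q=k; e,w,_,_=fkall(P,q); print(n,q.round(2),'e',e.round(2),'w',w.round(2))
E
```

```text
0.15
cart [0.161 0.184 0.   ] [ 0.148 -0.131  0.   ] cutlery [[0.4, 0.09, 0.0], [0.26, -0.03, 0.0], [0.37, 0.04, 0.0]]
pre None
pick None
lift None
mid [ 0.03 -0.14  2.2   0.    0.9  -1.6 ] e [-0.06  0.11  0.69] w [0.41 0.12 0.36]
layhi [ 0.04  0.37  1.82 -0.01  1.49 -1.58] e [0.15 0.12 0.67] w [0.57 0.13 0.28]
lay [ 0.04  0.46  1.82 -0.01  1.41 -1.58] e [0.18 0.12 0.65] w [0.57 0.13 0.23]
ret [ 0.04  0.4   1.64 -0.01  1.64 -1.58] e [0.16 0.12 0.66] w [0.64 0.14 0.34]
re_pre None
re None
relift [ 0.02 -0.51  2.5   0.06  0.36 -1.65] e [-0.21  0.11  0.64] w [0.28 0.12 0.35]
flip [-0.49 -0.33  2.26  0.39  0.44  1.06] e [-0.07  0.16  0.67] w [ 0.38 -0.08  0.41]
pl_hi None
pl None
pl_back None
```

```bash
cat > scan.py <<'E'
from fk import *
G=np.array([.45,.1375,.045]); L=np.array([.46,.135,.03]); H=np.array([.633,-.2295,.026+.05]); q0=np.array([0,.5,1.8,1.5,1,0])
def ik2(p,o):
    m=o.as_matrix(); best=None
    # spherical wrist analytic: wrist centre then arm triangle
    w=p-P[5]*m[:,2]; out=[]
    rho=np.hypot(w[0],w[1]); y1=P[7]
    if rho<abs(y1): return out
    q1=np.arctan2(w[1],w[0])-np.arcsin(y1/rho); xr=np.sqrt(rho**2-y1**2)-P[0]; zr=w[2]-P[1]
    L2=P[2]; L3=np.hypot(P[3],P[4]); al=np.arctan2(P[3],P[4]); D=np.hypot(xr,zr); c=(D*D-L2*L2-L3*L3)/(2*L2*L3)
    if abs(c)>1: return out
    b=np.arccos(c); q3=b-al; q2=np.arctan2(xr,zr)-np.arctan2(L3*np.sin(b),L2+L3*np.cos(b))
    r=(RZ(q1)@RY(q2+q3)).T@m@RZ(-P[6])
    q5=np.arccos(np.clip(r[2,2],-1,1)); q4=np.arctan2(r[1,2],r[0,2]); q6=np.arctan2(r[2,1],-r[2,0])
    for k in(0,2*np.pi):
        q=np.array([q1,q2,q3,q4+k,q5,q6])
        if (q>LO).all() and (q<HI).all(): out.append(q)
    return out
if __name__=='__main__':
  for n,g in(('pick',G),('lie',L),('place',H)):
    for x in(-1,1):
      print(n,x)
      for pi in range(0,136,9):
        print(pi,[y for y in range(-180,180,10) if ik2(tcp(g,orient(y,pi,x)),orient(y,pi,x))])
E
python3 scan.py; python3 - <<'E'
from scan import *
o=orient(3,121,-1);t=tcp(L,o);q=ik2(t,o)[0];print(q,fkall(P,q)[2]-t,abs(fkall(P,q)[3]-o.as_matrix()).max())
E
```

```text
pick -1
0 [-180, -170, -160, -150, -140, -130, -120, -110, -20, -10, 0, 10, 20, 30, 40, 50, 60, 70, 80, 90, 100, 110, 120, 130, 140, 150, 160, 170]
9 [-180, -170, -160, -150, -140, -130, -120, -110, -20, -10, 0, 10, 20, 30, 40, 50, 60, 70, 80, 90, 100, 110, 120, 130, 140, 150, 160, 170]
18 [-180, -170, -160, -150, -140, -130, -120, -110, -100, -20, -10, 0, 40, 50, 60, 70, 80, 90, 100, 110, 120, 130, 140, 150, 160, 170]
27 [-180, -170, -160, -150, -140, -130, -120, -110, -100, -90, -10, 40, 50, 60, 70, 80, 90, 100, 110, 120, 130, 140, 150, 160, 170]
36 [-180, -170, -160, -150, -140, -130, -120, -110, -100, -90, -10, 0, 40, 50, 60, 70, 80, 90, 100, 110, 120, 130, 140, 150, 160, 170]
45 [-180, -170, -160, -150, -140, -130, -120, -110, -100, -90, -80, -70, 20, 30, 40, 50, 60, 70, 80, 90, 100, 110, 120, 130, 140, 150, 160, 170]
54 [-180, -170, -160, -150, -140, -130, -120, -110, -100, -90, -80, -70, -60, -50, -10, 70, 80, 90, 100, 110, 120, 130, 140, 150, 160, 170]
63 [-180, -170, -160, -150, -140, -130, -120, -110, -100, -90, -80, -70, -60, -50, -40, -30, -20, -10, 0, 10, 20, 30, 80, 90,
[... 12633 characters left out ...]
 -70, -60, -50, -40, -30, -20, -10, 0, 10, 20, 30, 40, 50, 60, 70, 80, 90, 100, 110, 120, 130, 140, 150, 160, 170]
117 [-180, -110, -100, -90, -80, -70, -60, -50, -40, -30, -20, -10, 0, 10, 20, 30, 40, 50, 60, 70, 80, 90, 100, 110, 120, 130, 140, 150, 160, 170]
126 [-130, -120, -110, -100, -90, -80, -70, -60, -50, -40, -30, -20, -10, 0, 10, 20, 30, 40, 50, 60, 70, 80, 90, 100, 110, 120, 130, 140, 150, 160, 170]
135 [-140, -130, -120, -110, -100, -90, -80, -70, -60, -50, -40, -30, -20, -10, 0, 10, 20, 30, 40, 50, 60, 70, 80]
[ 4.91941188e-02  4.76532064e-01  1.78882926e+00 -1.64988747e-03
  1.41728139e+00 -1.57325763e+00] [-1.40950807e-10 -2.54758825e-10  9.25869173e-11] 4.440892098500626e-16
```

```bash
cat > seq.py <<'E'
from scan import *
def near(p,o,q0):
    c=ik2(np.asarray(p),o); return min(c,key=lambda q:abs(q-q0).max()) if c else None
def run(seq,q):
    for n,g,y,p,x,b in seq:
        o=orient(y,p,x); t=tcp(g,o,b); k=near(t,o,q)
        if k is None: print(n,None); continue
        q=k; e,w,_,_=fkall(P,q); print(n,q.round(2),'w',w.round(2),'t',t.round(3))
E
python3 - <<'E'
from seq import *
G=np.array([.45,.1375,.050]); L=np.array([.475,.14,.03]); H=np.array([.633,-.2295,.083])
u=np.array([np.cos(.14),-np.sin(.14),0]); L2=L-.012*u
run([('pre0',G+[0,0,.12],-8,20,1,.12),('pre',G,-8,20,1,.11),('prem',G,-8,20,1,.05),('pick',G,-8,20,1,0),('lift',G+[0,0,.15],-8,20,1,0),('layhi',L+[0,0,.12],-8,106,1,0),('lay',L,-8,106,1,0),('ret',L+[0,0,.17],-8,106,1,0),
('re_hi',L2+[0,0,.13],-8,31,1,.12),('re_pre',L2,-8,31,1,.12),('re',L2,-8,31,1,0),('relift',L2+[0,0,.15],-8,31,1,0),('relift2',L2+[0,0,.25],-8,31,1,0),('pl_hi2',H+[0,0,.2],-38,55,-1,0),('pl_hi',H+[0,0,.08],-38,55,-1,0),('pl',H,-38,55,-1,0),('pl_back',H,-38,55,-1,.15)],np.array(ctrl.read_joint_positions()))
E
```

```text
pre0 None
pre None
prem None
pick [ 0.22  0.25  2.49  3.6   0.86 -1.75] w [0.23 0.17 0.13] t [0.468 0.135 0.044]
lift None
layhi [0.03 0.15 1.88 0.05 1.39 1.73] w [0.54 0.13 0.38] t [0.47  0.141 0.132]
lay [0.03 0.35 1.9  0.05 1.16 1.72] w [0.54 0.13 0.26] t [0.47  0.141 0.012]
ret [0.03 0.09 1.85 0.05 1.48 1.73] w [0.54 0.13 0.43] t [0.47  0.141 0.182]
re_hi None
re_pre None
re [ 0.2   0.2   2.45  3.69  0.59 -1.86] w [0.26 0.17 0.15] t [0.479 0.139 0.02 ]
relift None
relift2 [ 0.2  -0.6   2.45 -0.81  0.41  2.52] w [0.26 0.17 0.4 ] t [0.479 0.139 0.27 ]
pl_hi2 [-0.48  0.01  1.83 -0.16  0.7  -1.29] w [ 0.53 -0.15  0.48] t [ 0.642 -0.236  0.267]
pl_hi [-0.48  0.16  1.91 -0.23  0.48 -1.21] w [ 0.53 -0.15  0.36] t [ 0.642 -0.236  0.147]
pl [-0.48  0.3   1.93 -0.33  0.33 -1.1 ] w [ 0.53 -0.15  0.28] t [ 0.642 -0.236  0.067]
pl_back [-0.44 -0.09  2.08 -0.24  0.56 -1.19] w [ 0.46 -0.09  0.4 ] t [ 0.574 -0.183  0.19 ]
```

```bash
python3 - <<'E'
from seq import *
G=np.array([.45,.1375,.050]); L=np.array([.455,.125,.03]); H=np.array([.633,-.2295,.083]); Y=65
u=np.array([np.cos(np.radians(Y)),np.sin(np.radians(Y)),0]); L2=L-.012*u
run([('pre0',G+[0,0,.15],Y,30,1,.12),('pre',G,Y,30,1,.12),('prem',G,Y,30,1,.05),('pick',G,Y,30,1,0),('lift',G+[0,0,.13],Y,30,1,0),('mid',L+[0,0,.15],Y,70,1,0),('layhi',L+[0,0,.10],Y,116,1,0),('lay',L,Y,116,1,0),('ret',L,Y,116,1,.15),
('re_hi',L2+[0,0,.15],Y,31,1,.12),('re_pre',L2,Y,31,1,.12),('rem',L2,Y,31,1,.05),('re',L2,Y,31,1,0),('relift',L2+[0,0,.15],Y,31,1,0),('relift2',L2+[0,0,.25],Y,31,1,0),
('pl_hi2',H+[0,0,.2],-38,55,-1,0),('pl_hi',H+[0,0,.08],-38,55,-1,0),('pl',H,-38,55,-1,0),('pl_back',H,-38,55,-1,.15)],np.array(ctrl.read_joint_positions()))
run([('fin',np.array([.55,-.25,.15]),yy,90,1,0) for yy in(-135,-45,45,135)],np.array([0,.2,1.8,0,1.2,0]))
E
```

```text
pre0 [-0.74 -0.41  2.38  0.97  1.62 -0.49] w [ 0.32 -0.14  0.38] t [0.413 0.058 0.25 ]
pre [-0.74 -0.    2.41  1.    1.38 -0.86] w [ 0.32 -0.14  0.23] t [0.413 0.058 0.1  ]
prem [-0.57  0.13  2.38  1.15  1.23 -0.9 ] w [ 0.35 -0.09  0.19] t [0.439 0.113 0.066]
pick [-0.44  0.23  2.34  1.26  1.14 -0.93] w [ 0.36 -0.05  0.17] t [0.457 0.152 0.04 ]
lift [-0.44 -0.17  2.37  1.13  1.27 -0.57] w [ 0.36 -0.05  0.3 ] t [0.457 0.152 0.17 ]
mid [-0.15 -0.21  2.18  0.38  1.1   0.13] w [0.42 0.05 0.4 ] t [0.458 0.131 0.162]
layhi [ 0.2   0.18  1.92 -0.37  1.34  0.78] w [0.5  0.22 0.34] t [0.451 0.117 0.113]
lay [ 0.2   0.36  1.93 -0.39  1.16  0.86] w [0.5  0.22 0.24] t [0.451 0.117 0.013]
ret [ 0.3   0.24  1.78 -0.33  1.45  0.83] w [0.53 0.28 0.38] t [0.479 0.177 0.148]
re_hi [-0.78 -0.35  2.36  0.94  1.61 -0.56] w [ 0.32 -0.16  0.36] t [0.413 0.036 0.232]
re_pre [-0.78  0.07  2.38  0.97  1.36 -0.91] w [ 0.32 -0.16  0.21] t [0.413 0.036 0.082]
rem [-0.62  0.2   2.35  1.11  1.22 -0.94] w [ 0.35 -0.11  0.18] t [0.439 0.09  0.046]
re [-0.49  0.3   2.31  1.23  1.14 -0.98] w [ 0.36 -0.07  0.15] t [0.457 0.129 0.02 ]
relift [-0.49 -0.16  2.36  1.09  1.31 -0.58] w [ 0.36 -0.07  0.3 ] t [0.457 0.129 0.17 ]
relift2 [-0.49 -0.38  2.31  1.04  1.44 -0.34] w [ 0.36 -0.07  0.4 ] t [0.457 0.129 0.27 ]
pl_hi2 [-0.48  0.01  1.83 -0.16  0.7  -1.29] w [ 0.53 -0.15  0.48] t [ 0.642 -0.236  0.267]
pl_hi [-0.48  0.16  1.91 -0.23  0.48 -1.21] w [ 0.53 -0.15  0.36] t [ 0.642 -0.236  0.147]
pl [-0.48  0.3   1.93 -0.33  0.33 -1.1 ] w [ 0.53 -0.15  0.28] t [ 0.642 -0.236  0.067]
pl_back [-0.44 -0.09  2.08 -0.24  0.56 -1.19] w [ 0.46 -0.09  0.4 ] t [ 0.574 -0.183  0.19 ]
fin None
fin [-0.61  0.25  1.75 -0.    1.14  1.74] w [ 0.55 -0.25  0.39] t [ 0.55  -0.25   0.131]
fin [-0.61  0.25  1.75  0.    1.14  0.17] w [ 0.55 -0.25  0.39] t [ 0.55  -0.25   0.131]
fin [-0.61  0.25  1.75  0.    1.14 -1.4 ] w [ 0.55 -0.25  0.39] t [ 0.55  -0.25   0.131]
```

```bash
cat > act.py <<'E'
from seq import *
def path(qa,qb):
    return np.array([fkall(P,qa+(qb-qa)*k)[2] for k in np.linspace(0,1,7)]).round(2)
def goj(G,y,p,x,b=0,show=False):
    q=np.array(ctrl.read_joint_positions()); o=orient(y,p,x); k=near(tcp(G,o,b),o,q)
    if show: print(path(q,k).tolist())
    ctrl.move_j(list(k))
def gol(G,y,p,x,b=0,vel=.15,guard=None):
    o=orient(y,p,x); return ctrl.move_l(list(tcp(G,o,b)),vel=vel,rot=qR(o),guard=guard)
E
python3 - <<'E'
from act import *
G=np.array([.45,.1375,.050]);Y=65
goj(G+[0,0,.15],Y,30,1,.12,True); print(ctrl.read_clock())
gol(G,Y,30,1,.12,vel=.2)
C,im,d=snap('wrist','w1'); print(ctrl.read_clock(), (np.array(ctrl.read_position())-tcp(G,orient(Y,30,1),.12)).round(4), ctrl.read_force())
E
```

```text
[[0.16, 0.63, 0.23], [0.27, 0.53, 0.23], [0.34, 0.42, 0.23], [0.38, 0.31, 0.23], [0.4, 0.22, 0.24], [0.41, 0.14, 0.24], [0.41, 0.06, 0.25]]
2.425
3.375 [ 0.0006 -0.0003  0.0007] [-0.14893984 -0.2639061   0.2613169 ]
```

View pics/w1.png

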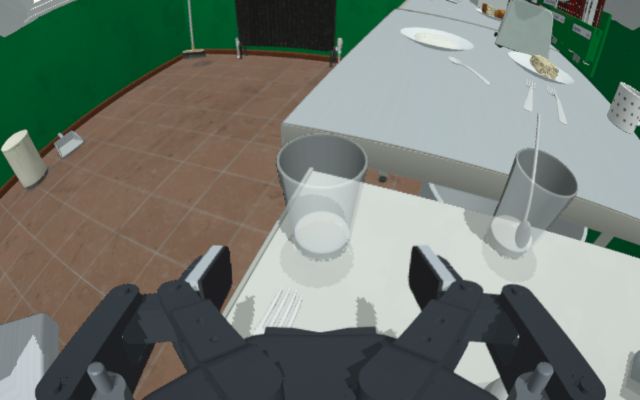

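The wrist view shows the used glass centred between the open fingers, mouth centre near (322,160) and foot centre near (321,234). The path to it is clear.

```bash
python3 - <<'E'
from act import *
W,_=load('w1');A,_=load('scene0');Y=65
print(onz(W,(321,234),0.004,True),onz(W,(322,160),.095,True),tri(ray(W,(322,160),True),ray(A,(285.75,317.25)))[0])
f=onz(W,(321,234),.004,True);m=onz(W,(322,160),.095,True); g=(f+m)/2
g=.6*g+.4*np.array([.45,.1375,0]); G=np.array([g[0],g[1],.05]); print(G)
u=np.array([np.cos(np.radians(Y)),np.sin(np.radians(Y)),0]); 
print(gol(G,Y,30,1,0,vel=.1,guard=8)); ctrl.gripper_to(.045); print(ctrl.read_grip_width(),ctrl.read_gripper_force(),ctrl.read_clock(),ctrl.read_force())
np.save('G.npy',G)
E
```

```text
[0.45385038 0.14085337 0.004     ] [0.45156665 0.13505113 0.095     ] [0.45051871 0.1380498  0.09165418]
[0.45162511 0.13777135 0.05      ]
False
0.05877699717342628 62.320632638802635 5.1 [-3.02491184 -2.21153816  6.02607802]
```

```bash
python3 - <<'E'
from act import *
G=np.load('G.npy');L=np.array([.455,.125,.03]);Y=65
gol(G+[0,0,.13],Y,30,1,vel=.15)
goj(L+[0,0,.15],Y,70,1); goj(L+[0,0,.06],Y,116,1)
print(ctrl.read_grip_width(),ctrl.read_force(),ctrl.read_clock())
snap('side','s2')
print(gol(L+[0,0,.010],Y,116,1,vel=.08), gol(L+[0,0,-.006],Y,116,1,vel=.02,guard=4)); p=np.array(ctrl.read_position()); print(p-tcp(L,orient(Y,116,1)),ctrl.read_force(),ctrl.read_clock())
snap('side','s3')
a=cv2.imread('pics/s2.png')[180:340,260:460];b=cv2.imread('pics/s3.png')[180:340,260:460]
cv2.imwrite('pics/c2.png',np.hstack([cv2.resize(i,(400,320)) for i in(a,b)]))
E
```

```text
0.058952959089748555 [ 0.15335656 -0.21228654 -0.96428567] 7.6167
False True
[ 2.60675710e-05 -1.21778450e-04  3.22309608e-04] [0.06575617 0.85210874 4.69815697] 8.9917
```

View pics/c2.png

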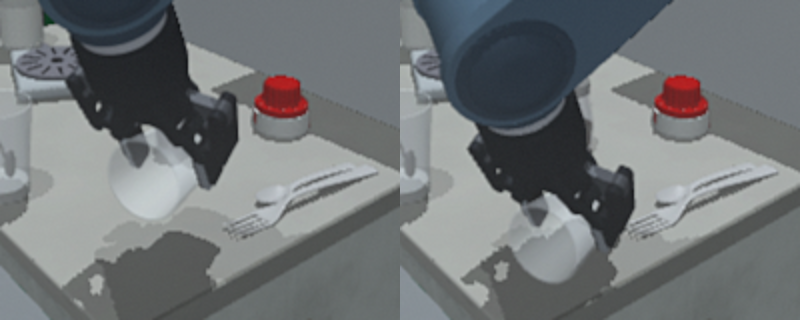

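Contact came at the expected height, with the glass on its side and its mouth toward the left table. The fork tips lie clear of the near finger. Next I release, back off and measure.

```bash
python3 - <<'E'
from act import *
L=np.array([.455,.125,.03]);Y=65
ctrl.gripper_to(.08); gol(L,Y,116,1,.13,vel=.12)
L2=L-.012*np.array([np.cos(np.radians(Y)),np.sin(np.radians(Y)),0])
goj(L+[0,0,.19],Y,70,1,0.06); goj(L2+[0,0,.10],Y,31,1,.12,True); print(ctrl.read_clock())
snap('wrist','w4'); snap('scene','a4'); snap('side','s4')
a=cv2.imread('pics/w4.png')[60:320,170:490];b=cv2.imread('pics/a4.png')[270:390,230:390]
cv2.imwrite('pics/c4.png',np.hstack([cv2.resize(i,(400,325)) for i in(a,)]+[cv2.resize(b,(400,325))]))
E
```

```text
[[0.45, 0.11, 0.26], [0.44, 0.1, 0.23], [0.43, 0.08, 0.21], [0.42, 0.07, 0.2], [0.42, 0.06, 0.19], [0.41, 0.05, 0.18], [0.41, 0.04, 0.18]]
12.1917
```

View pics/c4.png

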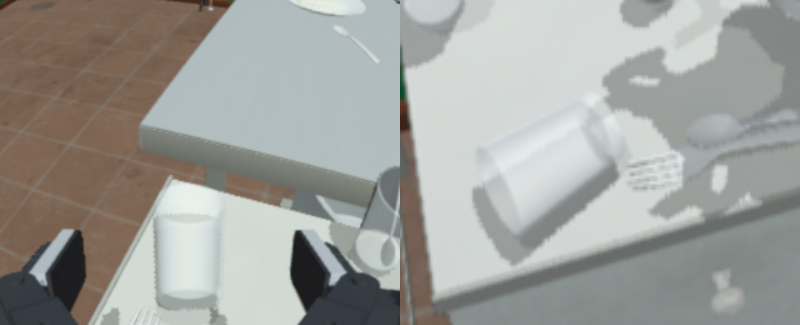

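```bash
python3 - <<'E'
from act import *
W,_=load('w4');A,_=load('a4')
print('foot bottom edge',onz(W,(320.4,306),0.002,True)); print('mouth low edge',onz(W,(322,229),.002,True)) 
k=160/400; kk=120/325
print('scene mouth low',onz(A,(230+520*k,270+235*kk),0)); print('scene foot low',onz(A,(230+614*k,270+165*kk),0),'foot top',onz(A,(230+595*k,270+95*kk),.056))
E
```

```text
foot bottom edge [0.43693452 0.08502196 0.002     ]
mouth low edge [0.48412779 0.18174911 0.002     ]
scene mouth low [0.19658895 0.02928376 0.        ]
scene foot low [ 0.1509918 -0.0549995  0.       ] foot top [ 0.1805565  -0.06303999  0.056     ]
```

```bash
python3 - <<'E'
from act import *
Y=65; L2=np.array([.451,.1165,.0300]); H=np.array([.633,-.230,.083])
print(gol(L2,Y,31,1,.12,vel=.2),gol(L2,Y,31,1,0,vel=.1,guard=8),ctrl.read_force()); ctrl.gripper_to(.045)
print(ctrl.read_grip_width(),ctrl.read_gripper_force(),ctrl.read_clock())
gol(L2+[0,0,.02],Y,31,1,vel=.08); gol(L2+[0,0,.25],Y,31,1,vel=.2)
goj(H+[0,0,.2],-38,55,-1,0,True); goj(H+[0,0,.05],-38,55,-1)
print(ctrl.read_grip_width(),ctrl.read_clock(),ctrl.read_force())
snap('scene','a5'); snap('side','s5')
a=cv2.imread('pics/a5.png')[110:230,250:410];b=cv2.imread('pics/s5.png')[130:250,210:370]
cv2.imwrite('pics/c5.png',np.hstack([cv2.resize(i,(400,300),interpolation=cv2.INTER_CUBIC) for i in(a,b)]))
E
```

```text
False False [0.32351004 0.06748323 0.33959092]
0.05721301638649823 62.855114071353455 14.6833
[[0.46, 0.13, 0.27], [0.48, 0.08, 0.24], [0.51, 0.02, 0.22], [0.54, -0.05, 0.22], [0.57, -0.12, 0.22], [0.6, -0.18, 0.24], [0.64, -0.24, 0.27]]
0.05691280789848639 18.4917 [ 0.16567865 -0.58025975 -1.40020188]
```

View pics/c5.png

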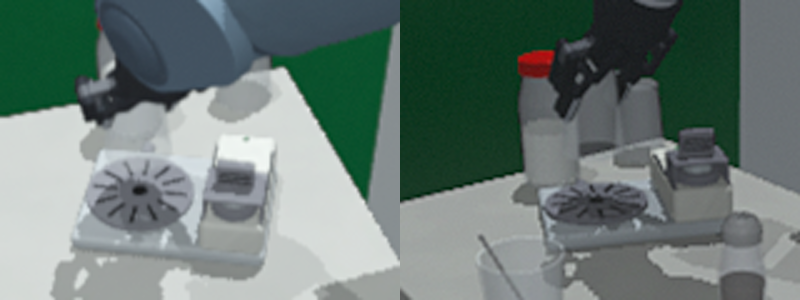

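The glass hangs mouth down under the gripper at crop-left (135,125) and crop-right (597,115). Both pictures show it over the plate once its height is allowed for. I'll check this numerically with an enlarged view.

```bash
python3 - <<'E'
from act import *
A,_=load('a5');B,_=load('s5')
im=[]
for n,C in(('a5',A),('s5',B)):
    p=cv2.imread(f'pics/{n}.png'); c=proj(C,(.633,-.23,.10)); x0,y0=int(c[0]-25),int(c[1]-25); z=cv2.resize(p[y0:y0+50,x0:x0+50],(400,400),interpolation=cv2.INTER_CUBIC)
    z=cv2.convertScaleAbs(z,alpha=1.4)
    for h,r in((.076,.0335),(.171,.027)):
        pts=np.array([(proj(C,(.633+r*np.cos(t),-.23+r*np.sin(t),h))-[x0,y0])*8+4 for t in np.linspace(0,6.28,12)[:-1]])
        for q in pts: cv2.circle(z,tuple(q.astype(int)),2,(0,0,255),-1)
    im.append(z)
cv2.imwrite('pics/c6.png',np.hstack(im))
E
```

```text
(no output)
```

View pics/c6.png

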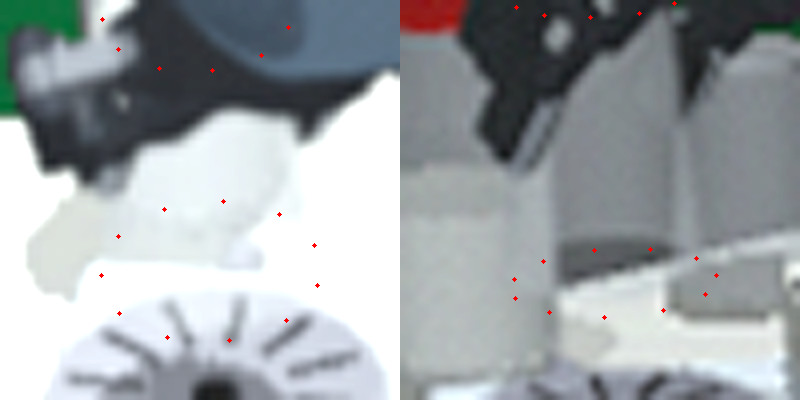

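The overlay is hard to read because the clear glass lies over the wall and the other glass, so I'll check its position with the depth channel.

```bash
python3 - <<'E'
from act import *
def cloud(C,d):
    K,Rm,o=C; v,u=np.indices(d.shape); X=np.stack([(u-K[0,2])/K[0,0]*d,(v-K[1,2])/K[1,1]*d,d],-1)[d>0]; return X@Rm.T+o
for n in('a5','s5'):
    C,d=load(n); p=cloud(C,d); 
    for z0,z1 in((.06,.072),(.072,.085),(.085,.1),(.1,.115)):
        m=p[(abs(p[:,0]-.633)<.06)&(abs(p[:,1]+.23)<.06)&(p[:,2]>z0)&(p[:,2]<z1)]
        print(n,z0,len(m),m.min(0).round(3) if len(m) else '',m.max(0).round(3) if len(m) else '')
    m=p[(np.hypot(p[:,0]-.633,p[:,1]+.23)<.05)&(p[:,2]>.015)&(p[:,2]<.04)]; print('plate z',np.median(m[:,2]),len(m))
C,d=load('a4'); print('lying-glass depth test', np.median(cloud(*load('s4'))[:,2]))
C,im,d=snap('wrist','w7')
p=np.array([C[2]])
# depth along optical axis, fisheye
v,u=np.indices(d.shape); x=(u-C[0][0,2])/C[0][0,0]; y=(v-C[0][1,2])/C[0][1,1]; t=np.hypot(x,y)+1e-9
X=np.stack([d*np.tan(t)*x/t,d*np.tan(t)*y/t,d],-1)[(d>0)&(t<1.4)]@C[1].T+C[2]
m=X[(abs(X[:,0]-.633)<.05)&(abs(X[:,1]+.23)<.05)&(X[:,2]>.06)&(X[:,2]<.18)]
for a in np.arange(.06,.18,.02):
    k=m[(m[:,2]>=a)&(m[:,2]<a+.02)]; print(round(a,2),len(k),k.min(0).round(3) if len(k) else '',k.max(0).round(3) if len(k) else '')
E
```

```text
a5 0.06 0  
a5 0.072 59 [ 0.6   -0.243  0.077] [ 0.654 -0.197  0.085]
a5 0.085 147 [ 0.6   -0.247  0.085] [ 0.655 -0.197  0.1  ]
a5 0.1 137 [ 0.601 -0.243  0.1  ] [ 0.656 -0.199  0.115]
plate z 0.024132384713566435 756
s5 0.06 0  
s5 0.072 26 [ 0.605 -0.233  0.08 ] [ 0.663 -0.199  0.085]
s5 0.085 149 [ 0.604 -0.239  0.085] [ 0.667 -0.196  0.1  ]
s5 0.1 145 [ 0.606 -0.242  0.1  ] [ 0.668 -0.199  0.115]
plate z 0.026495923021139428 438
lying-glass depth test 0.07522140022542573
0.06 0  
0.08 2941 [ 0.604 -0.253  0.082] [ 0.652 -0.197  0.1  ]
0.1 4492 [ 0.605 -0.254  0.1  ] [ 0.655 -0.199  0.12 ]
0.12 6301 [ 0.603 -0.262  0.12 ] [ 0.66  -0.191  0.14 ]
0.14 9321 [ 0.583 -0.257  0.14 ] [ 0.656 -0.18   0.16 ]
0.16 10307 [ 0.583 -0.269  0.16 ] [ 0.657 -0.18   0.18 ]
```

View pics/w7.png

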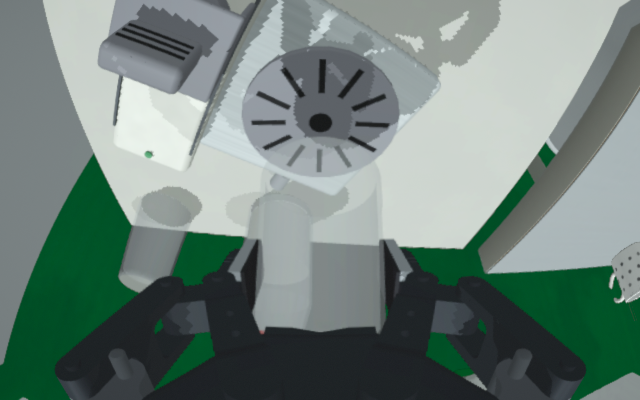

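The wrist view shows the plate hole at (320,122) and the glass hanging mouth down between the pads, with its rim near (320,165). The depth images see the glass, so I'll fit its axis from them.

```bash
cat > fit.py <<'E'
from act import *
def clouds(n,fish):
    C,d=load(n); K,Rm,o=C; v,u=np.indices(d.shape); x=(u-K[0,2])/K[0,0]; y=(v-K[1,2])/K[1,1]
    if fish: t=np.hypot(x,y)+1e-9; s=np.tan(np.minimum(t,1.4))/t; x,y=x*s,y*s
    return (np.stack([x*d,y*d,d],-1)[d>0])@Rm.T+o
def fitg(X,c,zm,z0,z1):
    m=X[(np.hypot(X[:,0]-c[0],X[:,1]-c[1])<.045)&(X[:,2]>z0)&(X[:,2]<z1)]
    f=lambda a:np.hypot(m[:,0]-a[0]-a[2]*(m[:,2]-zm),m[:,1]-a[1]-a[3]*(m[:,2]-zm))-(.0335-.0065*(m[:,2]-zm)/.095)*.985
    r=least_squares(f,[c[0],c[1],0,0],loss='soft_l1',f_scale=.001); return r.x.round(4),np.abs(r.fun).mean().round(4),len(m),m[:,2].min().round(4)
E
python3 - <<'E'
from fit import *
for n,w in(('a5',0),('s5',0),('w7',1)): print(n,fitg(clouds(n,w),(.633,-.23),.076,.07,.12))
W,_=load('w7');A,_=load('scene0');B,_=load('side0')
print('plate',onz(W,(320,122),.026,True),tri(ray(W,(320,122),True),ray(A,(306.2,186.2))),tri(ray(W,(320,122),True),ray(B,(288.75,209.75)))[0])
E
```

```text
a5 (array([ 0.6331, -0.2307,  0.0308, -0.0351]), np.float64(0.001), 385, np.float64(0.0768))
s5 (array([ 0.6378, -0.2308, -0.002 , -0.026 ]), np.float64(0.0011), 369, np.float64(0.0805))
w7 (array([ 0.6364, -0.2301,  0.0319, -0.0298]), np.float64(0.0004), 7433, np.float64(0.0819))
plate [ 0.63693037 -0.23073243  0.026     ] (array([ 0.63518707, -0.23144421,  0.02349467]), [np.float64(0.002761364068960093), np.float64(0.002761364068959723)]) [ 0.63553183 -0.23052375  0.02590557]
```

```bash
python3 - <<'E'
from fit import *
H=np.array([.6315,-.2289,.083]); p=52.7
gol(H+[0,0,.02],-38,p,-1,vel=.06); ctrl.pause(.2); f0=ctrl.read_force()
print(f0,gol(H+[0,0,-.008],-38,p,-1,vel=.015,guard=4)); print((np.array(ctrl.read_position())-tcp(H,orient(-38,p,-1))).round(4),ctrl.read_force(),ctrl.read_torque(),ctrl.read_clock())
snap('wrist','w8'); print(fitg(clouds('w8',1),(.636,-.23),.026,.04,.09))
E
```

```text
[-0.22120728 -0.43503817 -2.36541862] True
[ 0.0006 -0.0005 -0.0018] [ 0.68052087 -1.0206957   3.31607226] [-0.07295416 -0.04132399 -0.03387991] 20.8333
(array([ 0.6353, -0.2301, -0.0032, -0.0019]), np.float64(0.0011), 14309, np.float64(0.04))
```

```bash
python3 - <<'E'
from fit import *
H=np.array([.6315,-.2289,.083]); p=52.7
ctrl.gripper_to(.08); 
o=orient(-38,p,-1); t=np.array(ctrl.read_position()); ctrl.move_l(list(t-.09*o.as_matrix()[:,2]),vel=.1); ctrl.move_l(list(t-.15*o.as_matrix()[:,2]+[0,0,.08]),vel=.2); print(ctrl.read_clock())
snap('wrist','w9'); snap('scene','a9'); snap('side','s9')
print(fitg(clouds('w9',1),(.636,-.23),.026,.05,.11),fitg(clouds('s9',0),(.636,-.23),.026,.05,.11))
X=np.vstack([clouds('w9',1),clouds('a9',0),clouds('s9',0)])
# rinser axes guess: x dir yaw -45; console/fin points
c=np.array([.6365,-.2305]); 
n=X[(X[:,2]>.09)&(X[:,2]<.112)&(np.hypot(X[:,0]-c[0]+.071,X[:,1]-c[1]+.071)<.06)]
print('fin',len(n),n.min(0).round(3),n.max(0).round(3),np.median(n,0).round(3))
t=n[n[:,2]>.1]; print(cv2.minAreaRect((t[:,:2]*1000).astype(np.float32)))
C,_=load('scene0'); im=cv2.imread('pics/w9.png'); cv2.imwrite('pics/c9.png',im)
E
```

```text
23.1083
(array([ 0.6353, -0.2297,  0.0032, -0.0034]), np.float64(0.0004), 2032, np.float64(0.05)) (array([ 0.6356, -0.2313, -0.0011, -0.0026]), np.float64(0.001), 503, np.float64(0.0501))Traceback (most recent call last):
  File "<stdin>", line 11, in <module>
    return umr_minimum(a, axis, None, out, keepdims, initial, where)
ValueError: zero-size array to reduction operation minimum which has no identity
```

```bash
python3 - <<'E'
from fit import *
c=np.array([.636,-.2302])
for s in(['scene0'],['side0'],['a9'],['s9'],['w9']):
    X=clouds(s[0],s[0]=='w9'); r=np.hypot(X[:,0]-c[0],X[:,1]-c[1]); 
    for z0,z1 in((.05,.06),(.078,.086),(.09,.112)):
        n=X[(X[:,2]>z0)&(X[:,2]<z1)&(r>.05)&(r<.16)&((X[:,0]-c[0])+(X[:,1]-c[1])<-.07)]
        if len(n)>5: print(s,z0,len(n),np.median(n,0).round(3),[np.round(q,1) for q in cv2.minAreaRect((n[:,:2]*1000).astype(np.float32))])
A,_=load('scene0');B,_=load('side0')
# front-left, front-right bottom-ish base corners in scene0 (crop c1) and hole
k=.25
for n,uv,z in(('base back-left',(80,82),.02),('base front-left',(38,222),.02),('base front-right',(335,250),.02),('console back-left top',(268,58),.055),('console back-right top',(362,70),.055)): print(n,onz(A,(270+uv[0]*k,150+uv[1]*k),z).round(4))
# fin top edge: scene crop left/right ends; side crop
f1,f2=(270+268*k,150+97*k),(270+328*k,150+99*k); g1,g2=(255+268*k,170+47*k),(255+322*k,170+45*k)
print('fin ends',onz(A,f1,.108),onz(A,f2,.108),tri(ray(A,f1),ray(B,g1)),tri(ray(A,f2),ray(B,g2)))
im=cv2.imread('pics/w9.png'); cv2.imwrite('pics/c9.png',im)
E
```

```text
['scene0'] 0.05 422 [ 0.539 -0.296  0.053] [array([ 569.2, -302.3]), array([ 96.2, 241.8]), np.float64(44.8)]
['scene0'] 0.078 192 [ 0.519 -0.223  0.079] [array([ 585.1, -292.4]), array([ 60.2, 235. ]), np.float64(44.9)]
['scene0'] 0.09 143 [ 0.527 -0.227  0.102] [array([ 606. , -287.6]), array([ 29.7, 227.2]), np.float64(53.3)]
['side0'] 0.05 154 [ 0.532 -0.217  0.055] [array([ 581.2, -292.6]), array([ 65. , 237.9]), np.float64(44.5)]
['side0'] 0.078 118 [ 0.524 -0.221  0.081] [array([ 590.2, -284.9]), array([ 54.6, 229.1]), np.float64(50.0)]
['side0'] 0.09 123 [ 0.53  -0.225  0.1  ] [array([ 606.3, -280.5]), array([ 33.3, 215.1]), np.float64(55.3)]
['a9'] 0.05 416 [ 0.54  -0.297  0.053] [array([ 569.7, -302.3]), array([ 96.1, 244.4]), np.float64(45.0)]
['a9'] 0.078 198 [ 0.52  -0.223  0.079] [array([ 585.7, -293.1]), array([ 59.1, 236.3]), np.float64(45.2)]
['a9'] 0.09 140 [ 0.526 -0.227  0.103] [array([ 606.2, -287.7]), array([ 32.1, 226.9]), np.float64(53.5)]
['s9'] 0.05 156 [ 0.53  -0.216  0.055] [array([ 550.4, -257.5]), array([ 53.5, 142.2]), np.float64(35.2)]
['s9'] 0.078 120
[... 367 characters left out ...]
, array([ 60. , 241.3]), np.float64(44.9)]
['w9'] 0.09 939 [ 0.529 -0.226  0.106] [array([ 610.2, -288.8]), array([ 34.9, 231.7]), np.float64(53.6)]
base back-left [ 0.704  -0.2663  0.02  ]
base front-left [ 0.6551 -0.1425  0.02  ]
base front-right [ 0.4863 -0.2079  0.02  ]
console back-left top [ 0.5863 -0.3099  0.055 ]
console back-right top [ 0.5283 -0.3277  0.055 ]
fin ends [ 0.53957594 -0.22113056  0.108     ] [ 0.50848886 -0.23601748  0.108     ] (array([ 0.54150616, -0.22261568,  0.10729371]), [np.float64(0.0013632974731502426), np.float64(0.0013632974731500604)]) (array([ 0.51031935, -0.23969443,  0.10461443]), [np.float64(0.00014940065583661142), np.float64(0.00014940065583594108)])
```

View pics/c9.png

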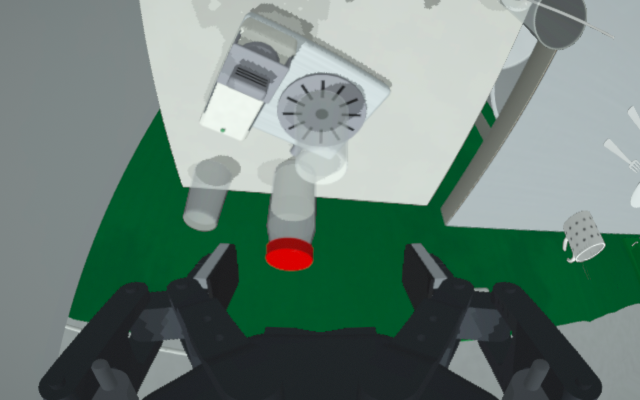

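The glass stands alone at the plate, with its foot near (320,155). The rinser is yawed to about -68°, its console front at about (265,40) and the fin at about (250,75). I'll get the fin and hood pose precisely from depth.

```bash
python3 - <<'E'
from fit import *
c=np.array([.542,-.266])
for s in('w9','scene0','side0'):
    X=clouds(s,s=='w9'); r=np.hypot(X[:,0]-c[0],X[:,1]-c[1])
    for nm,z0,z1,rm in(('console',.051,.059,.085),('hood',.076,.085,.07),('fin',.1,.112,.07)):
        n=X[(X[:,2]>z0)&(X[:,2]<z1)&(r<rm)]; q=cv2.minAreaRect((n[:,:2]*1000).astype(np.float32))
        print(s,nm,len(n),np.round(q[0],1),np.round(q[1],1),round(q[2],1),np.median(n[:,2]).round(4))
X=clouds('w9',1); n=X[(X[:,2]>.015)&(X[:,2]<.024)&(np.hypot(X[:,0]-.62,X[:,1]+.23)<.12)]; print('base',[np.round(v,1) for v in cv2.minAreaRect((n[:,:2]*1000).astype(np.float32))])
E
```

```text
w9 console 3175 [ 565.4 -257.1] [111.  139.9] 20.1 0.0551
w9 hood 1657 [ 548.8 -223.3] [105.   52.7] 12.5 0.0812
w9 fin 615 [ 528.  -227.8] [36.2 12.7] 21.3 0.1074
scene0 console 396 [ 538.7 -265.5] [ 59.2 139.2] 20.5 0.0532
scene0 hood 239 [ 525.2 -228.4] [56.4 47.2] 21.5 0.0791
scene0 fin 74 [ 525.6 -229.7] [33.9 15. ] 19.8 0.1051
side0 console 161 [ 542.3 -262.8] [ 59.2 135.7] 20.1 0.0549
side0 hood 132 [ 528.4 -227.1] [57.7 44.9] 18.3 0.0812
side0 fin 57 [ 528.3 -228.1] [35.9 13.5] 20.3 0.1052
base [array([ 594.5, -243.6]), array([183.7, 181.8]), np.float64(4.5)]
```

```bash
cat > rin.py <<'E'
from fit import *
a=np.radians(20.5); ey=np.array([np.cos(a),np.sin(a),0]); ex=np.array([np.sin(a),-np.cos(a),0])
F=np.array([.5275,-.2283,0])
def z(p,h): return np.array([p[0],p[1],h])
def hov(p,h,yaw,xu):
    o=orient(yaw,90,xu); k=near(z(p,h),o,np.array(ctrl.read_joint_positions())); ctrl.move_j(list(k))
E
python3 - <<'E'
from rin import *
hov(F,.26,20.5,1); ctrl.gripper_to(.045); o=orient(20.5,90,1)
print(ctrl.read_clock(),ctrl.read_joint_positions(),ctrl.read_force())
ctrl.move_l(list(z(F,.14)),vel=.2); print(ctrl.move_l(list(z(F,.090)),vel=.06,guard=6))
ctrl.gripper_to(0.0); print(ctrl.read_grip_width(),ctrl.read_gripper_force(),ctrl.read_position(),ctrl.read_force())
print(ctrl.move_l(list(z(F+.045*ex,.090)),vel=.05,guard=25),ctrl.move_l(list(z(F+.062*ex,.090)),vel=.02,guard=8))
p=np.array(ctrl.read_position()); print('slid',(p-z(F,.09))@ex,ctrl.read_force(),ctrl.read_clock())
E
```

```text
25.2917 [-6.05504619e-01  4.65285414e-02  1.72557053e+00 -6.05607381e-06
  1.36931204e+00  6.07309025e-01] [ 0.08976925  1.03653703 -1.11571166]
False
0.010204109341329298 61.518999338150024 [ 0.52779733 -0.22854456  0.09063924] [-0.60816547 -0.15406184  3.05945733]
False True
slid 0.054851489643051504 [-2.04715896  2.18770544  3.80063589] 29.0583
```

```bash
python3 - <<'E'
from rin import *
print(ctrl.move_l(list(z(F+.060*ex,.090)),vel=.015,guard=15)); p=np.array(ctrl.read_position()); print('slid',(p-z(F,.09))@ex,ctrl.read_force())
ctrl.gripper_to(.04); p=np.array(ctrl.read_position()); ctrl.move_l(list(z(p,.14)),vel=.1); ctrl.move_l(list(z(p,.22)),vel=.2)
snap('scene','a10');snap('side','s10'); c=np.array([.542,-.266])
for s in('scene0','a10','side0','s10'):
    X=clouds(s,0); n=X[(X[:,2]>.1)&(X[:,2]<.11)&(np.hypot(X[:,0]-c[0],X[:,1]-c[1])<.07)]; print(s,len(n),((n-z(F,.1))@ex).mean().round(4) if len(n) else '')
    n=X[(X[:,2]>.066)&(X[:,2]<.078)&(np.hypot(X[:,0]-F[0],X[:,1]-F[1])<.018)]; print('button',len(n),n.mean(0).round(4) if len(n) else '')
print(fitg(clouds('s10',0),(.636,-.23),.026,.05,.11),ctrl.read_clock())
E
```

```text
True
slid 0.0548704159341733 [-1.2158653   2.4580383   5.53806957]
scene0 74 -0.0022
button 21 [ 0.5222 -0.2169  0.0733]
a10 72 0.0512
button 103 [ 0.5243 -0.2241  0.0738]
side0 57 -0.0024
button 43 [ 0.526  -0.2173  0.0698]
s10 55 0.051
button 79 [ 0.5267 -0.2208  0.0732]
(array([ 0.636 , -0.2308, -0.0072, -0.01  ]), np.float64(0.001), 507, np.float64(0.0501)) 31.0083
```

```bash
python3 - <<'E'
from rin import *
ctrl.gripper_to(0); S=F+.012*ex
hov(S,.17,-69.5,-1); ctrl.move_l(list(z(S,.092)),vel=.1)
print(ctrl.read_position(),ctrl.read_grip_width(),ctrl.read_joint_positions()[5])
for tgt,g in((.05,1.2),(.06,12)):
    r=ctrl.move_l(list(z(F+tgt*ex,.092)),vel=.015,guard=g); p=np.array(ctrl.read_position()); print(r,'at',((p-F)@ex).round(4),np.dot(ctrl.read_force(),ex))
ctrl.move_l(list(z(p-.008*ex,.092)),vel=.05); ctrl.move_l(list(z(S,.13)),vel=.1)
snap('scene','a11');snap('side','s11'); c=np.array([.542,-.266])
for s in('a11','s11'):
    X=clouds(s,0); n=X[(X[:,2]>.1)&(X[:,2]<.11)&(np.hypot(X[:,0]-c[0],X[:,1]-c[1])<.07)]; print(s,len(n),((n-z(F,.1))@ex).mean().round(4) if len(n) else '')
print(ctrl.read_clock())
E
```

```text
[ 0.53223392 -0.23989569  0.09274506] -0.00010615023598110992 -0.9753674828631894
True at 0.0376 0.24457493399156807
True at 0.0376 0.028179652275469057
a11 19 0.0509
s11 54 0.0515
36.8833
```

```bash
python3 - <<'E'
from rin import *
S=F-.003*ex
ctrl.move_l(list(z(S,.13)),vel=.15); ctrl.move_l(list(z(S,.08)),vel=.1); ctrl.pause(.2); print(ctrl.read_force())
r=ctrl.move_l(list(z(S,.060)),vel=.01,guard=12); print(r,ctrl.read_position(),ctrl.read_force()); ctrl.pause(.3); print(ctrl.read_position()[2],ctrl.read_force()[2])
ctrl.move_l(list(z(S,.13)),vel=.06); ctrl.move_l(list(z(S-.03*ex,.24)),vel=.2); ctrl.pause(.3)
snap('scene','a12');snap('side','s12'); c=np.array([.542,-.266])
for s in('a12','s12'):
    X=clouds(s,0); n=X[(X[:,2]>.1)&(X[:,2]<.11)&(np.hypot(X[:,0]-c[0],X[:,1]-c[1])<.07)]; print(s,len(n),((n-z(F,.1))@ex).mean().round(4))
    n=X[(X[:,2]>.06)&(X[:,2]<.078)&(np.hypot(X[:,0]-F[0],X[:,1]-F[1])<.012)]; print('button',len(n),np.median(n,0).round(4) if len(n) else '')
    d=cv2.absdiff(cv2.imread('pics/a12.png'),cv2.imread('pics/scene0.png')).max(2)
for nm,(x,y,w,h) in dict(spoon=(215,225,50,60),salt=(318,230,30,45),timer=(375,240,40,40),jar=(288,105,28,60),rg=(335,112,26,40),cut=(325,308,95,30)).items():
    print(nm,d[y:y+h,x:x+w].mean().round(2),(d[y:y+h,x:x+w]>60).sum())
print(fitg(clouds('s12',0),(.636,-.23),.026,.05,.11),ctrl.read_clock())
E
```

```text
[ 1.14914879 -0.53269843 -0.12660383]
True [ 0.52653032 -0.22552517  0.07112668] [-1.07624833  0.4175071   5.08034502]
0.07106284100527127 4.8115592298181085
a12 69 0.0517
button 53 [ 0.5275 -0.2275  0.0751]
s12 54 0.0511
button 21 [ 0.5266 -0.2253  0.0772]
spoon 6.99 0
salt 15.77 1
timer 9.29 0
jar 11.94 0
rg 28.74 162
cut 22.85 0
(array([ 6.353e-01, -2.313e-01,  4.600e-03, -5.000e-04]), np.float64(0.001), 510, np.float64(0.05)) 41.625
```

```bash
python3 - <<'E'
from rin import *
S=F-.003*ex
ctrl.move_l(list(z(S,.13)),vel=.2); ctrl.move_l(list(z(S,.08)),vel=.1)
for h in(.074,.072,.070,.068,.066,.0645,.063):
    r=ctrl.move_l(list(z(S,h)),vel=.01,guard=30); ctrl.pause(.25); f=ctrl.read_force(); print(h,r,round(ctrl.read_position()[2],4),np.round(f,1))
    if f[2]>18: break
ctrl.move_l(list(z(S,.13)),vel=.06); ctrl.move_l(list(z(S-.03*ex,.24)),vel=.2); ctrl.pause(.3); print(ctrl.read_clock())
snap('scene','a13'); snap('side','s13')
for a in('scene0','a13','side0','s13'):
    X=clouds(a,0); n=X[(X[:,2]>.06)&(X[:,2]<.078)&(np.hypot(X[:,0]-F[0],X[:,1]-F[1])<.012)]
    g=X[(X[:,2]>.03)&(X[:,2]<.09)&(np.hypot(X[:,0]-.628,X[:,1]+.439)<.06)]; print(a,'btn',np.median(n[:,2]).round(4) if len(n) else '','rg',len(g),g.mean(0).round(4) if len(g) else '')
E
```

```text
0.074 False 0.0743 [ 0.5 -1.4  2.3]
0.072 False 0.0723 [ 2.3 -1.1  3.9]
0.07 False 0.071 [ 0.7  0.2 10. ]
0.068 False 0.0708 [-5.3  3.  21.8]
47.9917
scene0 btn 0.0772 rg 386 [ 0.6202 -0.4358  0.0595]
a13 btn 0.0749 rg 230 [ 0.6131 -0.4393  0.0522]
side0 btn 0.0725 rg 339 [ 0.6286 -0.4334  0.0593]
s13 btn 0.077 rg 326 [ 0.6273 -0.4328  0.0606]
```

```bash
python3 -c "
from plant import ticket,ctrl
print(ctrl.read_clock(),ticket.sign_off())"
```

```text
the job is handed in; nothing more can be done
48.0917 None
```

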